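Click the mixing bowl's lid shut all round

ROBOT

A 7-joint arm with a two-finger parallel gripper is mounted at the origin on the work surface. World frame = base frame: x ahead of the robot, y to its left, z up, the work surface at z = 0. Lengths are in m, angles in rad, forces in N, time in s.
With the tool pointing down it reaches from about 0.4 to 0.9 m from the base axis. Payload 5.5 kg.
Tool frame: the origin (TCP) lies midway between the tips of the shut fingers; the grasp point (between the pads) lies 19 mm behind it; x points along the fingers, z is the direction in which the jaws open and shut, and the axes are right-handed (so a half turn about x gives the same grasp; the last joint's range is limited). The gripper opens to 92 mm and grips with 3 to 60 N. Pads are 19 mm wide; open, the fingers measure 130 mm over their backs; the gripper's body (75 mm by 190 mm) begins 47 mm behind the grasp point.
Start: joints at [-1.014, 0.501, -0.427, 1.55, 0.221, 1.138, -0.21], TCP at [0.188, 0.622, 0.227] pointing down, gripper open.
Joint ranges: [-2.88, 2.88], [-0.31, 2.03], [-1.54, 1.56], [0.2, 2.42], [-1.41, 4.55], [0.19, 2.02], [-2.57, 2.57]. Speed limits (rad/s): [2.57, 2.57, 3.14, 3.14, 3.14, 3.14, 3.14].

INTERFACE

Orientations are given as a unit quaternion [w, x, y, z].
In Python, from station import telemetry, viewer, robot gives the robot as it stands.
- The arm moves only by the tool servo_tool, never from a script. Its argument "rows" is a list of rows, each an object with "travel": the shift along the tool's x, y, z in mm, a list of three; "twist": the turn, a rotation vector about the tool's x, y, z in rad, a list of three. A call has 1 to 20 rows; each row shifts and turns the commanded pose from where the row before left it, along the tool's axes as they then stand; what a row does not reach is not made up. A row lasts 1/8 s, in which the tool goes at most 62.5 mm and 10.7 degrees, less where a joint would pass 70% of its speed; a pose out of reach is approached as far as the arm can. A call is refused whole if a number of a shift passes 62.5 or a number of a turn 0.188, either way. A call with a gripper value outside its range is refused whole. "fingers" is the opening, from 0 (shut) to 1 (fully open), set as the call begins (left out, the last holds). The fingers move at their own pace and stop on an object; "force" is the grip in N (left out, the last holds). Time passes only in rows, so rows that do not move let the fingers close. It gives the time, the measured TCP pose, the force and the opening at its end, in the units of the state.
- telemetry.read_state(): the state, without advancing time (a new reading comes with each control period).
- viewer.grab_frame(name): name is "scene" or "top" or "wrist"; returns a dict with "img" (384x512x3 uint8, red, green, blue), "range_z" (384x512 float32, m along the optical axis (not along the pixel's ray), 0 where there is no reading), "camera_matrix" (3x3 intrinsics, pixels), "R" (3x3) and "t" (3): a world point X has camera coordinates R X + t. Camera axes: x right, y down, z forward; pixel columns grow to the right and rows downward; lengths in m; the calibration is good to about 2 mm. The wrist camera is an equidistant fisheye: a pixel r from the principal point sees the ray r / f radians off the axis. A picture is of the moment at which its call begins.
- robot.sign_off(): hands the job in, once; it reports no verdict.
The state is a dict: "time_s": time; "qpos": joint angles; "joint_velocities": joint speeds; "joint_efforts": joint torques, N m; "tool_pos": TCP position; "orientation": TCP orientation; "wrist_force": force on the tool from outside, world axes, zero at the start; "wrist_torque": the same for the moment, N m; "opening": opening from 0.0 (shut) to 1.0 (fully open).
Only numpy, scipy, OpenCV 4.12 (cv2) and the standard library are available. Lean on these libraries where they do the work, as an engineer would, in place of code of your own. Each camera call takes 0.05 s, during which the arm holds its last target.

TASK

Close the lid of the glass mixing bowl: press the four orange rim sections down with the fingertips, all the way round, until every one has clicked fully shut. Do not pick up, tip or push the bowl away from where it stands, leave everything else on the counter alone, and finish with the hand clear.

Things in the scene. Friction and masses are not known exactly. Their poses are not given: they have to be found in the camera images.
- bowl: Loose round clear-glass mixing bowl, about 1.4 kg, 90 mm tall, 144 mm across its foot, 188 mm across the rim, with a plastic lid lying on it. Origin: centre of the bowl's underside, z up. The lid's orange rim (inner radius 73, outer radius 104 mm) is cut into four like sections a, b, c, d of 82 degrees each, centred on the bowl's +x, +y, -x and -y directions.
- lid_middle (a point): Centre of the top of the lid's white middle panel (144 mm across), on the bowl's axis, 96 mm above the counter. It does not move when pressed.
- section_a (a joint): Press travel of rim section a in m: 0 = up (unclipped), 0.008 = shut. The section moves straight down. It resists with about 9 N at first, less as it goes down; at about half travel (0.003 to 0.004) it snaps down and stays shut on its own, let go earlier it springs back up. Pushing anywhere on the section works.
- press_a (a point): Middle of the top face of orange rim section a, marked with a black disc 18 mm across, 89 mm from the bowl's axis; it moves with the section. 108 mm above the counter when up, 100 mm when shut. x points radially outward from the bowl's axis, z up. The top face is flat, 31 mm wide radially.
- section_b (a joint): Press travel of rim section b in m: 0 = up (unclipped), 0.008 = shut. The section moves straight down. It resists with about 9 N at first, less as it goes down; at about half travel (0.003 to 0.004) it snaps down and stays shut on its own, let go earlier it springs back up. Pushing anywhere on the section works.
- press_b (a point): Middle of the top face of orange rim section b, marked with a black disc 18 mm across, 89 mm from the bowl's axis; it moves with the section. 108 mm above the counter when up, 100 mm when shut. x points radially outward from the bowl's axis, z up. The top face is flat, 31 mm wide radially.
- section_c (a joint): Press travel of rim section c in m: 0 = up (unclipped), 0.008 = shut. The section moves straight down. It resists with about 9 N at first, less as it goes down; at about half travel (0.003 to 0.004) it snaps down and stays shut on its own, let go earlier it springs back up. Pushing anywhere on the section works.
- press_c (a point): Middle of the top face of orange rim section c, marked with a black disc 18 mm across, 89 mm from the bowl's axis; it moves with the section. 108 mm above the counter when up, 100 mm when shut. x points radially outward from the bowl's axis, z up. The top face is flat, 31 mm wide radially.
- section_d (a joint): Press travel of rim section d in m: 0 = up (unclipped), 0.008 = shut. The section moves straight down. It resists with about 9 N at first, less as it goes down; at about half travel (0.003 to 0.004) it snaps down and stays shut on its own, let go earlier it springs back up. Pushing anywhere on the section works.
- press_d (a point): Middle of the top face of orange rim section d, marked with a black disc 18 mm across, 89 mm from the bowl's axis; it moves with the section. 108 mm above the counter when up, 100 mm when shut. x points radially outward from the bowl's axis, z up. The top face is flat, 31 mm wide radially.
- cup: Bystander: blue plastic measuring cup, 80 mm across, 75 mm tall, handle at its +y side. Origin: centre of underside.
- tin_a: Bystander: fluted round metal tart tin, 90 mm across, 22 mm tall. Origin: centre of underside.
- tin_b: Bystander: second fluted tart tin, the same as the first. Origin: centre of underside.
- whisk: Bystander: stainless steel flat whisk lying down, 260 mm long along its x (wires to +x), 66 mm wide, 24 mm high. Origin: underside, where handle and wires meet.
- jar: Bystander: amber glass jar with brass cap, 68 mm across, 95 mm tall. Origin: centre of underside.
- spoon: Bystander: wooden spoon lying along its x, 240 mm long. Origin: underside, mid-length.

How it is judged:
By the outcome, as a careful person would: the job done as asked, in the order asked, and still so for the second after the job is handed in, with the robot touching nothing.
It also fails if it takes over 38 s, if anything falls off the work surface, if the arm or the gripper's body presses on something with over 40 N, if the wrist force passes 120 N, or if a joint passes its speed limit or range.

## Working session

There is one attempt and no reset: what is moved stays moved. The work goes in short steps, Python scripts to look and compute and a tool call to move; the robot and the scene stay as the last step left them, time stands still between calls to the robot, and variables do not carry over. Pictures are saved under pics/ and viewed, and the job is handed in when it is done.

Besides the shell and the picture viewer there is one more tool, called after "Emit:" in YAML: its name, and indented under it one key for each argument. servo_tool: Moves the arm, as the interface text tells. Its arguments: {"type":"object","properties":{"rows":{"type":"array"},"fingers":{"type":"number"},"force":{"type":"number"}},"required":["rows"]}

```bash
ls; mkdir -p pics; python3 - <<'E'
from station import telemetry, viewer, robot
import cv2
print(telemetry.read_state())
for n in ("scene","top"):
    f=viewer.grab_frame(n); cv2.imwrite(f"pics/{n}0.png",f["img"][:,:,::-1]); print(n,f["camera_matrix"],f["R"],f["t"])
E
```

```text
pics
{'time_s': 0.0, 'qpos': array([-1.01381041,  0.50183345, -0.42681475,  1.55144326,  0.22083576,
        1.13829555, -0.21031564]), 'joint_velocities': array([-0.00110768, -0.00038377, -0.00050821,  0.00013586, -0.00172375,
        0.00067333,  0.00090266]), 'joint_efforts': array([ 4.63876731e-04, -5.66590011e+01, -5.81579179e+00, -2.79106933e+01,
       -6.84721582e-02,  3.09701683e-02,  1.72646292e-04]), 'tool_pos': array([0.18806415, 0.62147483, 0.22569228]), 'orientation': array([ 0.56723009, -0.42184413,  0.56833427,  0.4210626 ]), 'wrist_force': array([-0.97054691, -0.20179131, -0.37137413]), 'wrist_torque': array([ 0.02656363, -0.03036046,  0.03099115]), 'opening': 0.9979420888559618}
scene [[444.47286627   0.         257.01515505]
 [  0.         444.47286627 187.59614272]
 [  0.           0.           1.        ]] [[-0.71954499  0.69442218  0.00573003]
 [ 0.49997369  0.52375294 -0.68971674]
 [-0.48195572 -0.49341736 -0.72405662]] [ 0.4266229  -0.25837443  1.51268916]
top [[369.79869687   0.         244.17470193]
 [  0.         369.79869687 193.57133951]
 [  0.           0.           1.        ]] [[ 0.00811073 -0.99989107  0.01233168]
 [-0.99748383 -0.00895854 -0.07032609]
 [ 0.0704289  -0.01173026 -0.99744783]] [0.02853969 0.6189909  1.30381908]
```

View pics/scene0.png

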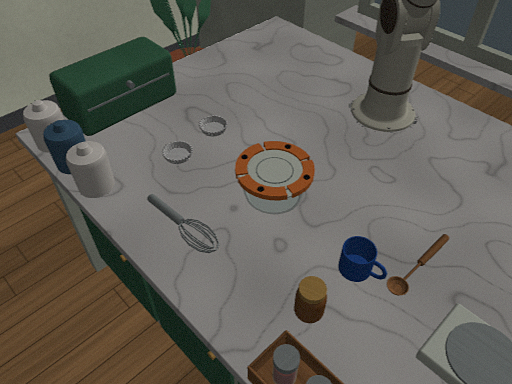

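View pics/top0.png

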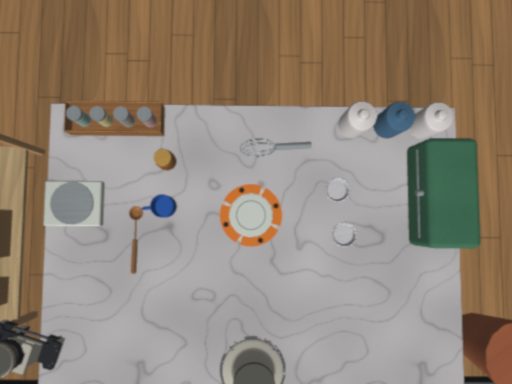

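The lid is at (275,168) in the scene view and (251,215) in the top view, with four dark discs on its orange ring. Next I'll measure its position.

```bash
cat > h.py <<'E'
import numpy as np, cv2
from station import telemetry, viewer, robot
def ray(f,px,z):
    K,R,t=f["camera_matrix"],f["R"],f["t"]
    d=R.T@np.linalg.inv(K)@np.array([px[0],px[1],1.]); c=-R.T@t
    return c+d*(z-c[2])/d[2]
def lid(n,box,z=0.108):
    f=viewer.grab_frame(n); im=f["img"]; hsv=cv2.cvtColor(im,cv2.COLOR_RGB2HSV)
    m=cv2.inRange(hsv,(5,150,120),(20,255,255)); mm=np.zeros_like(m); x0,y0,x1,y1=box; mm[y0:y1,x0:x1]=m[y0:y1,x0:x1]
    P=np.array([ray(f,(x,y),z)[:2] for y,x in zip(*np.nonzero(mm))])
    c,r=cv2.minEnclosingCircle(P.astype(np.float32)); 
    hull=np.zeros_like(mm); cs,_=cv2.findContours(mm,cv2.RETR_EXTERNAL,2)
    dark=((im.max(2)<90)).astype(np.uint8); d2=np.zeros_like(dark); d2[y0:y1,x0:x1]=dark[y0:y1,x0:x1]
    k,l,s,cen=cv2.connectedComponentsWithStats(d2)
    print(n,"ring c",c,"r",r,len(P))
    D=[]
    for i in range(1,k):
        p=ray(f,cen[i],z); v=p[:2]-c; print(s[i,4],cen[i].round(1),p.round(4),np.hypot(*v).round(4),np.degrees(np.arctan2(v[1],v[0])).round(1))
    return f,im
E
python3 - <<'E'
from h import *
for n,b in (("scene",(225,130,325,210)),("top",(212,175,290,255))):
    f,im=lid(n,b); x0,y0,x1,y1=b
    cv2.imwrite(f"pics/{n}z.png",cv2.resize(im[y0:y1,x0:x1,::-1],None,fx=6,fy=6,interpolation=2))
f=viewer.grab_frame("wrist"); cv2.imwrite("pics/w0.png",f["img"][:,:,::-1])
E
```

```text
scene ring c (0.5415983200073242, 0.012949628755450249) r 0.10454971343278885 1383
2 [264.  145.5] [ 0.5031 -0.0662  0.108 ] 0.088 -115.9
25 [287.4 146.1] [ 0.4581 -0.02    0.108 ] 0.0898 -158.5
40 [285.1 152.4] [ 0.4815 -0.0065  0.108 ] 0.0632 -162.0
1 [260. 151.] [ 0.527  -0.0575  0.108 ] 0.072 -101.7
1 [263. 150.] [ 0.5182 -0.0548  0.108 ] 0.0717 -109.1
1 [256. 153.] [ 0.5405 -0.0592  0.108 ] 0.0722 -90.9
1 [258. 152.] [ 0.5337 -0.0584  0.108 ] 0.0718 -96.3
25 [244.  156.4] [ 0.5732 -0.0716  0.108 ] 0.0903 -69.5
2 [272.5 157. ] [ 0.5195 -0.0171  0.108 ] 0.0373 -126.3
1 [276. 157.] [ 0.5127 -0.0106  0.108 ] 0.0373 -140.8
8 [307. 158.] [0.4554 0.0494 0.108 ] 0.0936 157.1
2 [280.5 158. ] [5.068e-01 4.000e-04 1.080e-01] 0.037 -160.2
1 [261. 161.] [ 0.5528 -0.0272  0.108 ] 0.0417 -74.4
1 [290. 164.] [0.5055 0.034  0.108 ] 0.0418 149.8
4 [245.5 173. ] [ 0.6136 -0.0223  0.108 ] 0.0802 -26.1
2 [256.5 172.5] [ 0.5918 -0.004   0.108 ] 0.0529 -18.7
12 [237.9 174.8] [ 0.6323 -0.0309  0.108 ] 0.1008 -25.8
11 [261.8 178.7] [0.5977 0.0217 0.108 ] 0.0568 8.9
2 [291.  175.5] [0.5351 0.0652 0.108 ]
[... 656 characters left out ...]
0.1285 11.1
1 [247. 198.] [0.6705 0.0442 0.108 ] 0.1326 13.6
2 [248.5 201.5] [0.6757 0.0551 0.108 ] 0.1406 17.4
1 [297. 202.] [0.5915 0.1378 0.108 ] 0.1344 68.2
1 [252. 205.] [0.6774 0.0692 0.108 ] 0.147 22.5
5 [293.8 205.8] [0.6062 0.1408 0.108 ] 0.1432 63.2
1 [254. 207.] [0.6783 0.0772 0.108 ] 0.151 25.2
1 [257. 209.] [0.6775 0.0867 0.108 ] 0.1546 28.5
1 [290. 209.] [0.6203 0.1414 0.108 ] 0.1506 58.5
top ring c (0.5423502922058105, 0.013232461176812649) r 0.10160500556230545 1077
10 [241.  189.8] [0.6252 0.0456 0.108 ] 0.0889 21.3
12 [275.5 205.5] [ 0.5736 -0.0703  0.108 ] 0.0892 -69.5
9 [225.3 224.1] [0.5102 0.0967 0.108 ] 0.0895 111.1
9 [260. 240.] [ 0.4585 -0.019   0.108 ] 0.0899 -159.0
```

View pics/scenez.png

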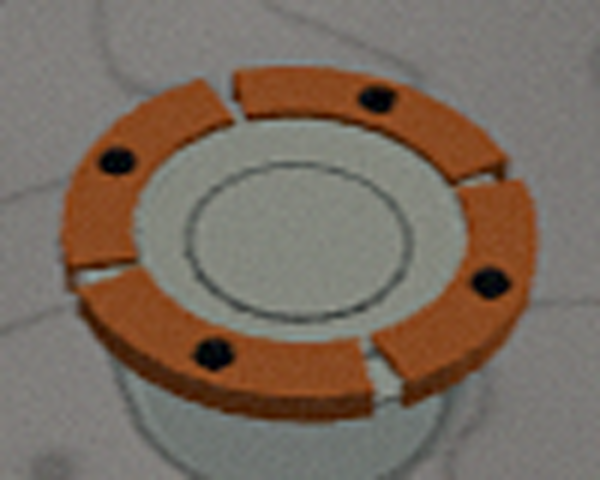

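View pics/topz.png

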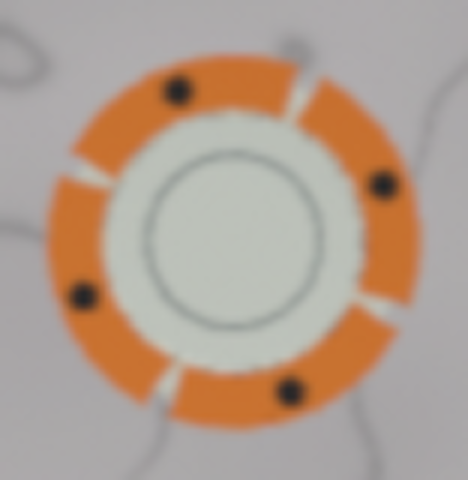

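```bash
cat >> h.py <<'E'
from scipy.spatial.transform import Rotation as Ro
C=np.array([.5420,.0131]); A=dict(p1=20.9,p2=111.,p3=-159.1,p4=-69.2)
def pts(r=.086): return {k:C+r*np.array([np.cos(np.radians(a)),np.sin(np.radians(a))]) for k,a in A.items()}
def show():
    s=telemetry.read_state(); q=s["orientation"]; R=Ro.from_quat([*q[1:],q[0]]).as_matrix()
    print("t",s["time_s"],"p",s["tool_pos"].round(4),"F",s["wrist_force"].round(1),"q",s["qpos"].round(2),"\n",R.round(3))
    for k,p in pts().items():
        print(k,p.round(4),"tool mm to z=.130:",(1000*R.T@(np.array([*p,.130])-s["tool_pos"])).round(1))
E
python3 -c "from h import *; show()"
```

```text
t 0.25 p [0.1881 0.6218 0.2262] F [0.1 0.3 0.3] q [-1.01  0.5  -0.43  1.55  0.22  1.14 -0.21] 
 [[-0.    -0.957  0.29 ]
 [-0.001  0.29   0.957]
 [-1.     0.    -0.001]]
p1 [0.6223 0.0438] tool mm to z=.130: [  96.5 -583.  -427.5]
p2 [0.5112 0.0934] tool mm to z=.130: [  96.5 -462.2 -412.2]
p3 [ 0.4617 -0.0176] tool mm to z=.130: [  96.6 -447.  -532.7]
p4 [ 0.5725 -0.0673] tool mm to z=.130: [  96.7 -567.5 -548.2]
```

Emit:
servo_tool:
  rows:
    - {"travel": [0, -12, -10], "twist": [0, 0, 0]}
    - {"travel": [0, -25, -22], "twist": [0, 0, 0]}
    - {"travel": [0, -30, -28], "twist": [0, 0, 0]}
    - {"travel": [0, -30, -28], "twist": [0, 0, 0]}
    - {"travel": [0, -30, -28], "twist": [0, 0, 0]}
    - {"travel": [0, -30, -28], "twist": [0, 0, 0]}
    - {"travel": [0, -30, -27], "twist": [0, 0, 0]}
    - {"travel": [0, -30, -27], "twist": [0, 0, 0]}
    - {"travel": [0, -30, -27], "twist": [0, 0, 0]}
    - {"travel": [0, -30, -27], "twist": [0, 0, 0]}
    - {"travel": [0, -30, -27], "twist": [0, 0, 0]}
    - {"travel": [0, -30, -27], "twist": [0, 0, 0]}
    - {"travel": [0, -30, -26], "twist": [0, 0, 0]}
    - {"travel": [0, -30, -26], "twist": [0, 0, 0]}
    - {"travel": [0, -30, -26], "twist": [0, 0, 0]}
    - {"travel": [0, -20, -18], "twist": [0, 0, 0]}
    - {"travel": [0, -15, -10], "twist": [0, 0, 0]}
    - {"travel": [0, 0, 0], "twist": [0, 0, 0]}
  fingers: 0
  force: 20

```text
time_s: 2.5
tool_pos: [0.5115, 0.0927, 0.2267]
orientation: [0.568, -0.421, 0.568, 0.421]
wrist_force: [-0.5, -0.2, -0.1]
opening: 0.005
```

```bash
python3 - <<'E'
from h import *
show(); print(telemetry.read_state()["opening"])
f=viewer.grab_frame("wrist"); cv2.imwrite("pics/w1.png",f["img"][:,:,::-1])
E
```

```text
t 2.5 p [0.5115 0.0927 0.2267] F [-0.5 -0.2 -0.1] q [-0.11  0.24 -0.14  1.88  0.04  1.02  1.01] 
 [[ 0.    -0.956  0.292]
 [-0.     0.292  0.956]
 [-1.    -0.    -0.   ]]
p1 [0.6223 0.0438] tool mm to z=.130: [  96.7 -120.3  -14.4]
p2 [0.5112 0.0934] tool mm to z=.130: [96.7  0.5  0.6]
p3 [ 0.4617 -0.0176] tool mm to z=.130: [  96.7   15.4 -120. ]
p4 [ 0.5725 -0.0673] tool mm to z=.130: [  96.7 -105.1 -135.2]
0.005139778738202357
```

View pics/w1.png

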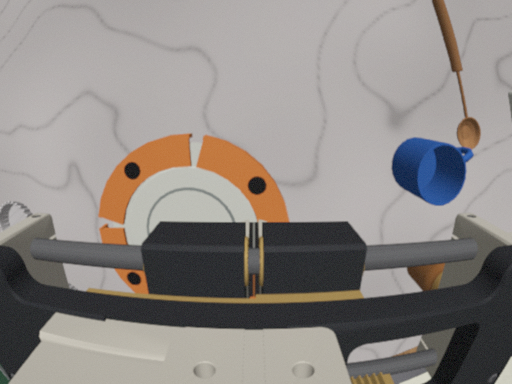

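The wrist view shows the closed fingers near the disc at (257,185). I'll go down and make the first press.

Emit:
servo_tool:
  rows:
    - {"travel": [15, 0, 0], "twist": [0, 0, 0]}
    - {"travel": [30, 0, 0], "twist": [0, 0, 0]}
    - {"travel": [30, 0, 0], "twist": [0, 0, 0]}
    - {"travel": [22, 0, 0], "twist": [0, 0, 0]}
    - {"travel": [14, 0, 0], "twist": [0, 0, 0]}
    - {"travel": [4, 0, 0], "twist": [0, 0, 0]}
    - {"travel": [2, 0, 0], "twist": [0, 0, 0]}
    - {"travel": [2, 0, 0], "twist": [0, 0, 0]}
    - {"travel": [0, 0, 0], "twist": [0, 0, 0]}

```text
time_s: 3.68
tool_pos: [0.5118, 0.0943, 0.1084]
orientation: [0.568, -0.422, 0.567, 0.421]
wrist_force: [-0.0, 1.0, 1.1]
opening: 0.006
```

```bash
python3 -c "from h import *; show()"
```

```text
t 3.675 p [0.5118 0.0943 0.1084] F [-0.   1.   1.1] q [-0.13  0.4  -0.13  1.98  0.07  0.76  0.98] 
 [[ 0.001 -0.957  0.29 ]
 [ 0.     0.29   0.957]
 [-1.    -0.001  0.001]]
p1 [0.6223 0.0438] tool mm to z=.130: [ -21.4 -120.5  -16.3]
p2 [0.5112 0.0934] tool mm to z=.130: [-21.6   0.3  -1. ]
p3 [ 0.4617 -0.0176] tool mm to z=.130: [ -21.7   15.5 -121.5]
p4 [ 0.5725 -0.0673] tool mm to z=.130: [ -21.6 -105.  -137. ]
```

Fingertips are just touching. Pressing about 8 mm more.

Emit:
servo_tool:
  rows:
    - {"travel": [2, 0, 0], "twist": [0, 0, 0]}
    - {"travel": [2, 0, 0], "twist": [0, 0, 0]}
    - {"travel": [2, 0, 0], "twist": [0, 0, 0]}
    - {"travel": [1, 0, 0], "twist": [0, 0, 0]}
    - {"travel": [0, 0, 0], "twist": [0, 0, 0]}

```text
time_s: 4.3
tool_pos: [0.5109, 0.0939, 0.1005]
orientation: [0.568, -0.421, 0.568, 0.421]
wrist_force: [-0.1, -0.2, 0.7]
opening: 0.005
```

```bash
python3 -c "from h import *; show()"
```

```text
t 4.3 p [0.5109 0.0939 0.1005] F [-0.1 -0.2  0.7] q [-0.13  0.41 -0.13  1.99  0.08  0.75  0.98] 
 [[-0.    -0.957  0.29 ]
 [-0.     0.29   0.957]
 [-1.     0.    -0.   ]]
p1 [0.6223 0.0438] tool mm to z=.130: [ -29.6 -121.1  -15.7]
p2 [0.5112 0.0934] tool mm to z=.130: [-29.5  -0.4  -0.4]
p3 [ 0.4617 -0.0176] tool mm to z=.130: [ -29.5   14.9 -121. ]
p4 [ 0.5725 -0.0673] tool mm to z=.130: [ -29.5 -105.6 -136.5]
```

Emit:
servo_tool:
  rows:
    - {"travel": [1, 0, 0], "twist": [0, 0, 0]}
    - {"travel": [1, 0, 0], "twist": [0, 0, 0]}
    - {"travel": [0, 0, 0], "twist": [0, 0, 0]}

```text
time_s: 4.68
tool_pos: [0.5111, 0.094, 0.1001]
orientation: [0.568, -0.421, 0.568, 0.421]
wrist_force: [-4.9, -1.2, 13.8]
opening: 0.006
```

Bottomed out at 100 mm with 14 N. Next I'll lift, move to the third-quadrant section and hover.

Emit:
servo_tool:
  rows:
    - {"travel": [-12, 0, 0], "twist": [0, 0, 0]}
    - {"travel": [-20, 0, 0], "twist": [0, 0, 0]}
    - {"travel": [0, 2, -16], "twist": [0, 0, 0]}
    - {"travel": [0, 4, -30], "twist": [0, 0, 0]}
    - {"travel": [0, 4, -30], "twist": [0, 0, 0]}
    - {"travel": [0, 4, -30], "twist": [0, 0, 0]}
    - {"travel": [0, 1, -15], "twist": [0, 0, 0]}
    - {"travel": [0, 0, 0], "twist": [0, 0, 0]}

```text
time_s: 5.68
tool_pos: [0.4612, -0.0186, 0.1304]
orientation: [0.568, -0.421, 0.569, 0.421]
wrist_force: [0.2, -0.2, -1.0]
opening: 0.002
```

```bash
python3 -c "from h import *; show();lid('top',(212,175,290,255))"
```

```text
t 5.675 p [ 0.4612 -0.0186  0.1304] F [ 0.2 -0.2 -1. ] q [ 0.06  0.27 -0.09  2.1   0.04  0.77  1.22] 
 [[-0.    -0.956  0.292]
 [-0.     0.292  0.956]
 [-1.     0.    -0.   ]]
p1 [0.6223 0.0438] tool mm to z=.130: [   0.4 -135.9  106.8]
p2 [0.5112 0.0934] tool mm to z=.130: [  0.4 -15.1 121.7]
p3 [ 0.4617 -0.0176] tool mm to z=.130: [ 0.4 -0.1  1.2]
p4 [ 0.5725 -0.0673] tool mm to z=.130: [   0.4 -120.7  -14. ]
top ring c (0.5425671935081482, 0.01316211000084877) r 0.10143762826919556 781
9 [241.1 189.7] [0.6257 0.0452 0.108 ] 0.0891 21.1
12 [275.5 205.5] [ 0.5736 -0.0703  0.108 ] 0.089 -69.6
9 [225.7 223.9] [0.5109 0.0956 0.108 ] 0.0883 111.0
288 [240.  236.2] [0.4705 0.0475 0.108 ] 0.0798 154.5
16 [257.8 229.3] [ 0.4938 -0.0115  0.108 ] 0.0547 -153.2
```

Emit:
servo_tool:
  rows:
    - {"travel": [10, 0, 0], "twist": [0, 0, 0]}
    - {"travel": [8, 0, 1], "twist": [0, 0, 0]}
    - {"travel": [3, 0, 0], "twist": [0, 0, 0]}
    - {"travel": [2, 0, 0], "twist": [0, 0, 0]}
    - {"travel": [2, 0, 0], "twist": [0, 0, 0]}
    - {"travel": [2, 0, 0], "twist": [0, 0, 0]}
    - {"travel": [2, 0, 0], "twist": [0, 0, 0]}
    - {"travel": [1, 0, 0], "twist": [0, 0, 0]}
    - {"travel": [1, 0, 0], "twist": [0, 0, 0]}
    - {"travel": [1, 0, 0], "twist": [0, 0, 0]}
    - {"travel": [0, 0, 0], "twist": [0, 0, 0]}

```text
time_s: 7.1
tool_pos: [0.4621, -0.0166, 0.1]
orientation: [0.568, -0.421, 0.568, 0.421]
wrist_force: [-4.0, 0.1, 15.6]
opening: 0.003
```

Shut at 100 mm with 15.6 N. Next section (p4).

Emit:
servo_tool:
  rows:
    - {"travel": [-12, 0, 0], "twist": [0, 0, 0]}
    - {"travel": [-20, 0, 0], "twist": [0, 0, 0]}
    - {"travel": [0, -16, -2], "twist": [0, 0, 0]}
    - {"travel": [0, -30, -4], "twist": [0, 0, 0]}
    - {"travel": [0, -30, -4], "twist": [0, 0, 0]}
    - {"travel": [0, -30, -4], "twist": [0, 0, 0]}
    - {"travel": [0, -15, -1], "twist": [0, 0, 0]}
    - {"travel": [0, 0, 0], "twist": [0, 0, 0]}

```text
time_s: 8.1
tool_pos: [0.5739, -0.0663, 0.13]
orientation: [0.568, -0.421, 0.568, 0.421]
wrist_force: [0.2, -0.8, 0.3]
opening: 0.008
```

```bash
python3 -c "from h import *; show();lid('top',(212,175,290,255))"
```

```text
t 8.1 p [ 0.5739 -0.0663  0.13  ] F [ 0.2 -0.8  0.3] q [ 0.12  0.45 -0.07  1.83  0.04  0.86  1.31] 
 [[-0.001 -0.957  0.29 ]
 [ 0.     0.29   0.957]
 [-1.     0.001 -0.   ]]
p1 [0.6223 0.0438] tool mm to z=.130: [ -0.  -14.4 119.4]
p2 [0.5112 0.0934] tool mm to z=.130: [  0.  106.3 134.6]
p3 [ 0.4617 -0.0176] tool mm to z=.130: [1.000e-01 1.215e+02 1.400e+01]
p4 [ 0.5725 -0.0673] tool mm to z=.130: [-0.   1.  -1.4]
top ring c (0.5425602793693542, 0.013131299056112766) r 0.10145680606365204 714
364 [259.8 197.4] [ 0.6003 -0.0177  0.108 ] 0.0655 -28.1
8 [241.1 189.9] [0.625  0.0452 0.108 ] 0.0884 21.2
8 [225.5 224. ] [0.5105 0.0962 0.108 ] 0.089 111.1
8 [259.9 239.9] [ 0.4589 -0.0186  0.108 ] 0.0895 -159.3
```

Emit:
servo_tool:
  rows:
    - {"travel": [10, 1, -1], "twist": [0, 0, 0]}
    - {"travel": [8, 0, 0], "twist": [0, 0, 0]}
    - {"travel": [3, 0, 0], "twist": [0, 0, 0]}
    - {"travel": [2, 0, 0], "twist": [0, 0, 0]}
    - {"travel": [2, 0, 0], "twist": [0, 0, 0]}
    - {"travel": [2, 0, 0], "twist": [0, 0, 0]}
    - {"travel": [2, 0, 0], "twist": [0, 0, 0]}
    - {"travel": [1, 0, 0], "twist": [0, 0, 0]}
    - {"travel": [1, 0, 0], "twist": [0, 0, 0]}
    - {"travel": [1, 0, 0], "twist": [0, 0, 0]}
    - {"travel": [0, 0, 0], "twist": [0, 0, 0]}

```text
time_s: 9.52
tool_pos: [0.5724, -0.0666, 0.1001]
orientation: [0.568, -0.422, 0.568, 0.421]
wrist_force: [-4.2, 0.3, 10.9]
opening: 0.009
```

Emit:
servo_tool:
  rows:
    - {"travel": [-12, 0, 0], "twist": [0, 0, 0]}
    - {"travel": [-20, 0, 0], "twist": [0, 0, 0]}
    - {"travel": [0, -2, 16], "twist": [0, 0, 0]}
    - {"travel": [0, -4, 30], "twist": [0, 0, 0]}
    - {"travel": [0, -4, 30], "twist": [0, 0, 0]}
    - {"travel": [0, -4, 30], "twist": [0, 0, 0]}
    - {"travel": [0, -1, 15], "twist": [0, 0, 0]}
    - {"travel": [0, 0, 0], "twist": [0, 0, 0]}

```text
time_s: 10.52
tool_pos: [0.6214, 0.0469, 0.1301]
orientation: [0.567, -0.422, 0.567, 0.423]
wrist_force: [-0.5, -0.3, -0.7]
opening: 0.005
```

```bash
python3 -c "from h import *; show();lid('top',(212,175,290,255))"
```

```text
t 10.525 p [0.6214 0.0469 0.1301] F [-0.5 -0.3 -0.7] q [-0.05  0.53 -0.09  1.71  0.05  0.91  1.12] 
 [[-0.001 -0.958  0.287]
 [ 0.001  0.287  0.958]
 [-1.     0.001  0.   ]]
p1 [0.6223 0.0438] tool mm to z=.130: [ 0.1 -1.8 -2.7]
p2 [0.5112 0.0934] tool mm to z=.130: [  0.2 119.   13. ]
p3 [ 0.4617 -0.0176] tool mm to z=.130: [ 1.000e-01  1.346e+02 -1.076e+02]
p4 [ 0.5725 -0.0673] tool mm to z=.130: [   0.    14.1 -123.4]
top ring c (0.5414108633995056, 0.012811273336410522) r 0.10096967965364456 340
144 [215.9 182.8] [0.6479 0.1299 0.108 ] 0.1582 47.7
13 [263.5 177.9] [ 0.6659 -0.0296  0.108 ] 0.1316 -18.8
111 [268.  192.6] [ 0.6165 -0.0451  0.108 ] 0.0948 -37.6
8 [275.  205.5] [ 0.5735 -0.0686  0.108 ] 0.0875 -68.5
10 [225.8 224. ] [0.5105 0.0952 0.108 ] 0.088 110.5
```

Emit:
servo_tool:
  rows:
    - {"travel": [10, -1, -2], "twist": [0, 0, 0]}
    - {"travel": [8, 0, 0], "twist": [0, 0, 0]}
    - {"travel": [3, 0, 0], "twist": [0, 0, 0]}
    - {"travel": [2, 0, 0], "twist": [0, 0, 0]}
    - {"travel": [2, 0, 0], "twist": [0, 0, 0]}
    - {"travel": [2, 0, 0], "twist": [0, 0, 0]}
    - {"travel": [2, 0, 0], "twist": [0, 0, 0]}
    - {"travel": [1, 0, 0], "twist": [0, 0, 0]}
    - {"travel": [1, 0, 0], "twist": [0, 0, 0]}
    - {"travel": [1, 0, 0], "twist": [0, 0, 0]}
    - {"travel": [0, 0, 0], "twist": [0, 0, 0]}

```text
time_s: 11.95
tool_pos: [0.6221, 0.0429, 0.1001]
orientation: [0.568, -0.421, 0.568, 0.421]
wrist_force: [-5.2, -0.6, 11.8]
opening: 0.006
```

Emit:
servo_tool:
  rows:
    - {"travel": [-12, 0, 0], "twist": [0, 0, 0]}
    - {"travel": [-30, 0, 0], "twist": [0, 0, 0]}
    - {"travel": [-30, 0, 0], "twist": [0, 0, 0]}
    - {"travel": [-30, 0, 0], "twist": [0, 0, 0]}
    - {"travel": [-20, 15, 15], "twist": [0, 0, 0]}
    - {"travel": [-10, 30, 30], "twist": [0, 0, 0]}
    - {"travel": [0, 30, 30], "twist": [0, 0, 0]}
    - {"travel": [0, 30, 30], "twist": [0, 0, 0]}
    - {"travel": [0, 30, 30], "twist": [0, 0, 0]}
    - {"travel": [0, 30, 30], "twist": [0, 0, 0]}
    - {"travel": [0, 30, 30], "twist": [0, 0, 0]}
    - {"travel": [0, 30, 30], "twist": [0, 0, 0]}
    - {"travel": [0, 30, 30], "twist": [0, 0, 0]}
    - {"travel": [0, 15, 15], "twist": [0, 0, 0]}
    - {"travel": [0, 0, 0], "twist": [0, 0, 0]}

```text
time_s: 13.82
tool_pos: [0.4387, 0.3821, 0.2307]
orientation: [0.566, -0.423, 0.567, 0.424]
wrist_force: [1.6, -1.0, 0.4]
opening: 0.011
```

```bash
python3 - <<'E'
from h import *
show()
for n,b in (("scene",(225,130,325,210)),("top",(212,175,290,255))):
    f=viewer.grab_frame(n); im=f["img"]; x0,y0,x1,y1=b
    cv2.imwrite(f"pics/{n}e.png",im[:,:,::-1]);cv2.imwrite(f"pics/{n}ez.png",cv2.resize(im[y0:y1,x0:x1,::-1],None,fx=6,fy=6,interpolation=2))
    # height from range at each press point
    for k,p in {**pts(.089),'mid':C}.items():
        X=np.array([*p,.1]); c=f["R"]@X+f["t"]; u=f["camera_matrix"]@c/c[2]; i,j=int(round(u[1])),int(round(u[0]))
        zs=[]
        for a in (-1,0,1):
            for bb in (-1,0,1):
                d=f["range_z"][i+a,j+bb]
                if d>0: zs.append((f["R"].T@(d*np.linalg.inv(f["camera_matrix"])@np.array([j+bb,i+a,1])-f["t"]))[2])
        print(n,k,np.median(zs).round(4),len(zs))
lid('top',(212,175,290,255),.1)
E
```

```text
t 13.825 p [0.4387 0.3821 0.2307] F [ 1.6 -1.   0.4] q [-0.56  0.35 -0.25  1.73  0.1   1.07  0.44] 
 [[-0.001 -0.959  0.284]
 [ 0.001  0.284  0.959]
 [-1.     0.001  0.   ]]
p1 [0.6223 0.0438] tool mm to z=.130: [ 100.2 -272.4 -272.2]
p2 [0.5112 0.0934] tool mm to z=.130: [ 100.3 -151.7 -256.3]
p3 [ 0.4617 -0.0176] tool mm to z=.130: [ 100.3 -135.7 -376.7]
p4 [ 0.5725 -0.0673] tool mm to z=.130: [ 100.1 -256.2 -392.9]
scene p1 0.1013 9
scene p2 0.1007 9
scene p3 0.1012 9
scene p4 0.1001 9
scene mid 0.098 9
top p1 0.1004 9
top p2 0.1011 9
top p3 0.1016 9
top p4 0.1002 9
top mid 0.0977 9
top ring c (0.5421837568283081, 0.01330249197781086) r 0.1018606647849083 1071
9 [241. 190.] [0.6252 0.0456 0.1   ] 0.089 21.2
8 [275.  205.5] [ 0.5739 -0.0694  0.1   ] 0.0885 -69.0
9 [225.7 223.9] [0.5108 0.0959 0.1   ] 0.0884 110.8
8 [259.9 239.9] [ 0.4584 -0.019   0.1   ] 0.0898 -158.9
```

View pics/sceneez.png

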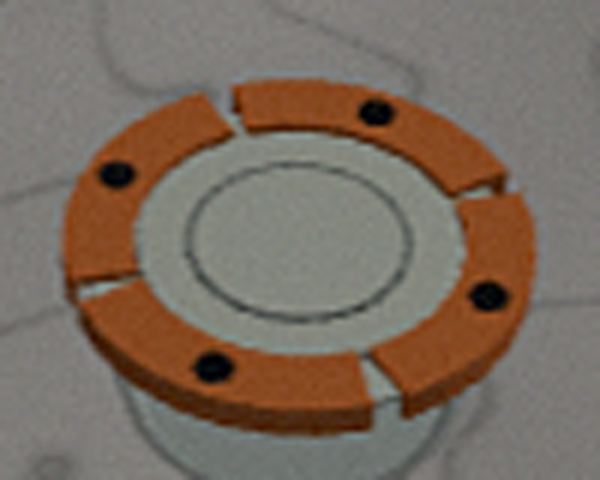

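View pics/scenee.png

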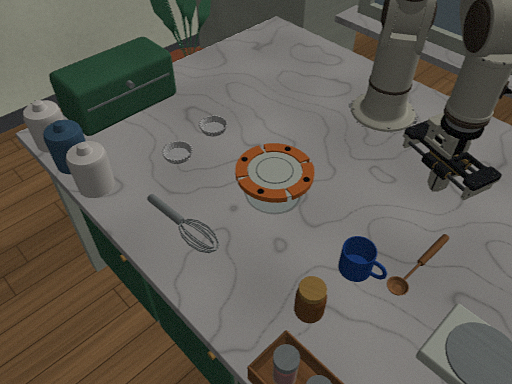

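All four sections sit about 2 mm above the panel. Their discs are about 13 zoomed pixels lower than before (for example, (378,98) to (377,112)). The bowl is unmoved and the hand is clear at (455,160), with the other objects unmoved. Handing in.

```bash
python3 -c "
from station import robot
print(robot.sign_off())"
```

```text
the job is handed in; nothing more can be done
None
```

I closed the lid: all four orange rim sections are pressed shut, and I handed the job in at about 14 s. I pressed them in turn round the rim with closed fingertips. Each one stopped at 100 mm above the counter, with 11–16 N on the wrist.

**Sections:** with the hand lifted away, depth readings from both cameras put all four section tops at 100–102 mm, against 100 mm for shut. The middle panel read about 98 mm against a nominal 96 mm, which is within the 2 mm calibration.

**Bowl:** its centre measured the same before and after, to within about 1 mm. The other objects look unmoved in the final picture.

**Hand:** it finished clear, about 0.38 m from the bowl's axis and at 0.23 m height. No check failed or disagreed.

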